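# Pin the puzzle box shut with the right pin from the lane rack

### The job

Lock the plywood box with the red-headed pin: draw it along its narrow lane until its whole shank lies out on the rack's open front tray, take it there, and put it tip first through the yellow cheek, the brass lug and the far cheek of the fork on the box's front. Press it fully home, head against the yellow cheek, without ramming it, and let go. Leave the other two pins, the bottle and the padlock undisturbed where they are.

Things in the scene. Friction and masses are not known exactly. Their poses are not given: they have to be found in the camera images.
- rack: Fixed plywood rack 275 x 128 mm, origin at the centre of its underside, z up. Floor level, top at z 6 mm. At x -27.5 to 132.5 mm three straight lanes run along x, centred at y -41, 0, 41 mm, each 36 mm wide inside; 5 mm walls and a back wall with tops at z 36 mm. Open above; too narrow to straddle a pin with open fingers, shut fingers fit. Tray end points to the robot (-x) at yaw 0.
- lane_mouth (a point): Floor-level point on the rack's centre line where the lanes end and the tray begins (rack x -27.5 mm); axes as the rack.
- tray (a point): Floor-level middle of the rack's open front tray (rack x -80 mm): flat floor from rack x -27.5 to -132.5 mm, no side walls, ended by a 5 mm thick lip 10 mm high above the floor. Axes as the rack.
- pin: Pin to use, about 60 g: round steel shank 10 mm thick, 70 mm long, last 10 mm tapering to 5 mm; red head. Origin on the shank's axis at the shoulder (where the head begins); +x to the head, tip at x -70 mm; z up as it lies. Starts in one lane (which varies), tip towards the tray, wholly inside, at least 40 mm free between head and back wall. Lies level, does not roll; friction holds it.
- pin_tip (a point): Tip of the red pin's shank, on its axis; axes as the pin.
- pin_head (a point): Middle of the outer end face of the red square head, 10 mm behind the shoulder and 6 mm above the shank's axis as it lies. Head 22 x 22 mm, 10 mm thick: pin z -5 to +17 mm (underside level with the shank's), y -11 to +11 mm. Axes as the pin.
- short_pin: Bystander in another lane: pin with a blue head of the same size, shank 10 mm thick and only 40 mm long. Origin and axes as for the red pin.
- thick_pin: Bystander in another lane: pin with a yellow head of the same size, shank 16 mm thick, 60 mm long. Origin and axes as for the red pin.
- box: Fixed closed plywood box 180 (x) x 220 (y) mm, lid top at z 91 mm, lid strap to 95 mm; origin at the centre of its underside, z up; front face x -90 mm faces the robot at yaw 0. On the front a fork: two upright cheeks 8 mm thick, x -145 to -95, z 52 to 88 mm, outer faces at y -16 mm (yellow cheek) and +16 mm (steel); a 12 mm hole through both along y at x -135, z 70 mm.
- cheek_hole (a point): Centre of the hole's mouth on the outer face of the yellow cheek (box x -135, y -16, z 70 mm); axes as the box. The pin goes in from here along +y. When home, its shoulder lies here and its +x points along this point's -y.
- far_hole (a point): Centre of the same hole on the outer face of the far, steel cheek (32 mm from cheek_hole along +y); axes as the box.
- lug_hole (a point): Centre of the 12 mm hole in the lid's brass lug, 10 mm thick, midway between the cheeks; axes as the box. The lid floats on a springy seal that holds this hole 3 mm higher than the fork's; the tapered tip enters it and draws lug and lid down (2.5 N preload, then 2.5 N per mm, travel 5 mm). Pushing through takes some 5 to 20 N; the pin then stays by friction.
- bleach: Bystander: upright white bottle with blue cap, 72 mm in diameter, 190 mm tall, origin under its centre.
- padlock: Bystander: grey padlock lying flat, body 36 x 30 x 16 mm, shackle reaching to 41 mm in +x; origin under the body's centre.

How it is judged (in metres and radians):
On the way, in this order (a step that is already met when the one before it is completed fails the run):
1. the red-headed pin lies out on the tray, its whole shank in front of the lane mouths (x of pin in the frame of lane_mouth between -0.105 and 0 m and z of pin in the frame of lane_mouth below 0.012 m and angle between pin's own x axis and vertical above 1.4 rad), for 0.1 s.
2. the pin is home in the fork, its shoulder on the yellow cheek (y of pin in the frame of cheek_hole above -0.003 m and distance between pin and cheek_hole below 0.005 m and angle between the x axis of pin and the y axis of cheek_hole, either way round below 0.15 rad), for 0.2 s.
At the end, for the whole second after the job is handed in: Red pin at rest through both cheeks and lug, shoulder within 3 mm of the yellow face and 5 mm of the hole centre, axis within 0.15 rad of the hole's; the other pins within 15 mm, bottle (upright, within 0.2 rad) and padlock within 30 mm of where they began (all of step 2 and y of pin_tip in the frame of cheek_hole above 0.06 m and linear speed of pin below 0.02 m/s and distance of each of short_pin, thick_pin from where it was at the start of the episode below 0.015 m and distance of each of bleach, padlock from where it was at the start of the episode below 0.03 m and angle between bleach's own z axis and vertical below 0.2 rad); the robot touches nothing.
It fails at once if the pin is rammed against the fork (more than 50 N) (contact force between pin and box above 50 N).
It fails at once if another pin is moved out of its place by more than 15 mm (distance of any of short_pin, thick_pin from where it was at the start of the episode above 0.015 m).
It fails at once if the bottle or the padlock is shifted by more than 30 mm (distance of any of bleach, padlock from where it was at the start of the episode above 0.03 m).
It also fails if it takes over 61 s, if anything falls off the work surface, if the arm or the gripper's body presses on something with over 40 N, if the wrist force passes 120 N, or if a joint passes its speed limit or range.

### The arm

A 6-joint arm with a two-finger parallel gripper is mounted at the origin on the work surface. World frame = base frame: x ahead of the robot, y to its left, z up, the work surface at z = 0. Lengths are in mm, angles in degrees, forces in N, time in s.
With the tool pointing down it reaches from about 300 to 850 mm from the base axis. Payload 4.2 kg.
Tool frame: the origin (TCP) lies between the finger pads; the fingertips stand 14 mm ahead of it and the grasp point (between the pads) lies 5 mm behind it (env.finger_overhang is the distance from the TCP to the fingertips, in mm); z points along the fingers, y is the line along which they close (so a half turn about z gives the same grasp; the last joint's range is limited). The gripper opens to 91 mm and grips with 3 to 60 N. Pads are 32 mm wide; open, the fingers measure 118 mm over their backs; the gripper's body (76 mm by 178 mm) begins 60 mm behind the grasp point.
Start: joints at [70.359, 18.312, 89.639, -0, 72.044, -1.146], TCP at [182.405, 545.316, 227.976] pointing down, gripper open.
Joint ranges: [-177.97, 177.97], [-48.28, 115.42], [12.27, 149.76], [-77.06, 257.06], [2.81, 150.46], [-146.56, 146.56]. Speed limits (degrees/s): [147.25, 147.25, 180, 180, 180, 180].

### API

Orientations are given as [roll, pitch, yaw] about the fixed x, y, z axes, in that order (R = Rz(yaw) Ry(pitch) Rx(roll)).
In Python, from workcell import status, cams, env, finder gives the robot as it stands.
- The arm moves only by the tool apply_moves, never from a script. Its argument "increments" is a list of rows, each a list of 7 numbers: the opening, from -1 (shut) to 1 (fully open), then the shift along the world's x, y, z in m, then the turn, a rotation vector about the world's x, y, z in degrees. In form: [[gripper, x, y, z, ax, ay, az], ...]. A call has 1 to 5 rows; each row shifts and turns the commanded pose from where the row before left it; what a row does not reach is not made up. A row lasts 1/12 s, in which the tool goes at most 41.7 mm and 7.16 degrees, less where a joint would pass 70% of its speed; a pose out of reach is approached as far as the arm can. A call with a gripper value outside its range is refused whole. The fingers move at their own pace and stop on an object; "newtons" is the grip in N (left out, the last holds). Time passes only in rows, so rows that do not move let the fingers close. It gives the time, the measured TCP pose, the force, the opening and the grip force at its end, in the units of the state.
- status.state(): the state, without advancing time (a new reading comes with each control period).
- cams.grab_frame(name): name is "scene" or "side" or "wrist"; returns a dict with "color" (420x560x3 uint8, red, green, blue), "intrinsics" (3x3 intrinsics, pixels), "R" (3x3) and "t" (3): a world point X has camera coordinates R X + t. Camera axes: x right, y down, z forward; pixel columns grow to the right and rows downward; lengths in mm; the calibration is good to about 2 mm. The wrist camera is an equidistant fisheye: a pixel r from the principal point sees the ray r / f radians off the axis. A picture is of the moment at which its call begins. There is no depth.
- env.job_done(): hands the job in; it is judged then, once.
Trained networks look in the newest picture that a camera, given by its name, has taken for a name from the list of things; names that differ only in an ending like _2 or _b are one class to them, and where a whole thing is asked for, a point or a joint stands for the part that bears it (a point fixed in the world has none). Each returns a list of dicts, best first, with "score" (0 to 1); they miss things now and then, are a little off and sometimes report something else, mostly with a low value. They report only what shows in the picture. A call takes as long as a camera call.
- finder.boxes_of(query, camera): "rect" ([left, top, width, height] in pixels, round what is visible of it).
- finder.trace(query, camera): "pixels" (420x560 bool, what is visible of it) and "rect" ([left, top, width, height] in pixels, round what is visible of it).
The state is a dict: "time_s": time; "qpos": joint angles; "qvel": joint speeds; "effort": joint torques, N m; "ee_pos": TCP position; "ee_rot": TCP orientation; "force": force on the tool from outside, world axes, zero at the start; "torque": the same for the moment, N m; "gripper_width": finger opening in mm; "gripper_force": force on a finger pad.
Only numpy, scipy, OpenCV 4.12 (cv2) and the standard library are available. Lean on these libraries where they do the work, as an engineer would, in place of code of your own. Each camera call takes 0.05 s, during which the arm holds its last target. There are 200 camera calls.

## Working session

There is one attempt and no reset: what is moved stays moved. The work goes in short steps, Python scripts to look and compute and a tool call to move; the robot and the scene stay as the last step left them, time stands still between calls to the robot, and variables do not carry over. Pictures are saved under pics/ and viewed, at most 10 in all, crops included, and the job is handed in when it is done.

Besides the shell and the picture viewer there is one more tool, called after "Request:" in YAML: its name, and indented under it one key for each argument. apply_moves: Moves the arm, as the interface text tells. Its arguments: {"type":"object","properties":{"increments":{"type":"array","items":{"type":"array","items":{"type":"number"}}},"newtons":{"type":"number"}},"required":["increments"]}

```bash
mkdir -p pics; python3 - <<'E'
from workcell import status, cams, env, finder
import cv2,numpy as np
s=status.state();print(s)
for n in ("scene","side"):
    f=cams.grab_frame(n);cv2.imwrite(f"pics/{n}0.png",cv2.cvtColor(f["color"],cv2.COLOR_RGB2BGR))
    print(n,f["intrinsics"].tolist(),f["R"].tolist(),f["t"].tolist())
    for q in ("rack","pin","box","short_pin","thick_pin","bleach","padlock"):
        print(q,[(np.round(r["rect"]).tolist(),round(r["score"],2)) for r in finder.boxes_of(q,n)[:2]])
E
```

```text
{'time_s': 0.0, 'qpos': array([ 7.03582042e+01,  1.83510079e+01,  8.97088787e+01, -9.51933216e-04,
        7.20422811e+01, -1.14537575e+00]), 'qvel': array([ 0.01762727, -0.01291924, -0.02275334, -0.00398936, -0.02007833,
       -0.00115513]), 'effort': array([-6.74910953e-04, -4.12465560e+01, -2.31972420e+01,  7.24968477e-02,
        4.58463735e-02, -1.63371656e-04]), 'ee_pos': array([182.2488744 , 544.8322108 , 227.10984705]), 'ee_rot': array([-1.79897835e+02, -1.13740131e-03,  1.61503873e+02]), 'force': array([-0.43587206, -1.17018614, -0.85736858]), 'torque': array([0.06070956, 0.00423772, 0.01207646]), 'gripper_force': 0.0, 'gripper_width': 90.96356626416701}
scene [[484.2021785903559, 0.0, 274.7075642827363], [0.0, 484.2021785903559, 217.51015610714413], [0.0, 0.0, 1.0]] [[-0.24160167288980333, 0.9703750140090089, 0.0009817555010663075], [0.6991096732621711, 0.17476412967424115, -0.6933276020255252], [-0.6729593571740486, -0.1668227537424689, -0.7206218650760404]] [92.50461523467872, -348.07830268298676, 1400.8237077382614]
rack [([115.0, 161.0, 88.0, 93.0], 0.97)]
pin [([136.0
[... 344 characters left out ...]
85497], [0.0, 0.0, 1.0]] [[0.6984423007070567, -0.7155396008536976, -0.013469676802513429], [-0.5155792798156569, -0.4900283880469223, -0.7028870358264572], [0.4963429850494534, 0.4978707247049837, -0.7111739468469949]] [-361.26707595997544, 385.5086617233776, 700.8182571373477]
rack [([302.0, 259.0, 136.0, 161.0], 0.85), ([353.0, 283.0, 21.0, 32.0], 0.25)]
pin [([390.0, 309.0, 28.0, 36.0], 0.86)]
box [([198.0, 108.0, 124.0, 106.0], 0.7)]
short_pin [([380.0, 292.0, 16.0, 25.0], 0.5)]
thick_pin [([349.0, 282.0, 26.0, 37.0], 0.77), ([299.0, 260.0, 138.0, 159.0], 0.35)]
bleach [([124.0, 122.0, 38.0, 80.0], 0.89)]
padlock [([302.0, 260.0, 135.0, 158.0], 0.68), ([237.0, 257.0, 21.0, 28.0], 0.53)]
```

View pics/scene0.png

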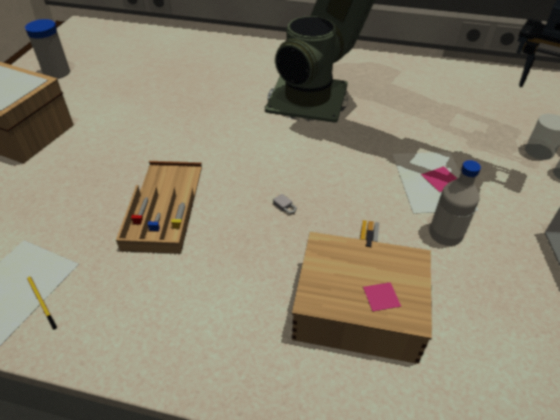

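View pics/side0.png

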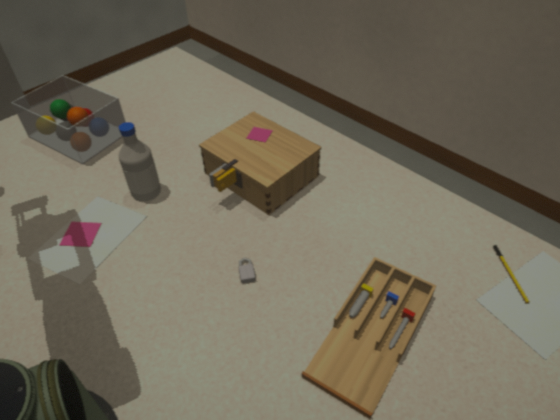

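```bash
cat > h.py <<'E'
import numpy as np, cv2
from scipy.optimize import least_squares
from workcell import status, cams, env, finder
def proj(f,P):
    P=np.atleast_2d(P); c=P@f["R"].T+f["t"]; K=f["intrinsics"]
    if f.get("fish"):
        r=np.hypot(c[:,0],c[:,1]); th=np.arctan2(r,c[:,2]); s=th/np.maximum(r,1e-9)
        return np.c_[K[0,0]*c[:,0]*s+K[0,2],K[1,1]*c[:,1]*s+K[1,2]]
    return np.c_[K[0,0]*c[:,0]/c[:,2]+K[0,2],K[1,1]*c[:,1]/c[:,2]+K[1,2]]
def ray(f,uv):
    K=f["intrinsics"]; a=np.array([(uv[0]-K[0,2])/K[0,0],(uv[1]-K[1,2])/K[1,1]])
    if f.get("fish"):
        r=np.hypot(*a); d=np.r_[a*np.sin(r)/max(r,1e-9),np.cos(r)]
    else: d=np.r_[a,1]
    return -f["R"].T@f["t"], f["R"].T@d
def onz(f,uv,z):
    o,d=ray(f,uv); return o+d*(z-o[2])/d[2]
def grab(n):
    f=cams.grab_frame(n); f["fish"]=n=="wrist"; return f
def tri(obs):
    A=0;b=0
    for f,uv in obs:
        o,d=ray(f,uv); d=d/np.linalg.norm(d); M=np.eye(3)-np.outer(d,d); A=A+M; b=b+M@o
    return np.linalg.solve(A,b)
def T(p,L):
    L=np.atleast_2d(L).astype(float); a=np.deg2rad(p[2]); c,s=np.cos(a),np.sin(a)
    z=p[3] if len(p)>3 else 0
    return np.c_[p[0]+c*L[:,0]-s*L[:,1],p[1]+s*L[:,0]+c*L[:,1],L[:,2]+z]
def fit(obs,p0):
    # obs: list of (frame,[(u,v)],[(x,y,z)])
    fun=lambda p:np.concatenate([(proj(f,T(p,L))-np.array(uv)).ravel() for f,uv,L in obs])
    r=least_squares(fun,p0,loss="soft_l1",x_scale=[10,10,5,5][:len(p0)]); return r.x,fun(r.x).round(1)
def save(f,name,crop=None,size=None):
    im=cv2.cvtColor(f["color"],cv2.COLOR_RGB2BGR)
    if crop: x,y,w,h=crop; im=im[y:y+h,x:x+w]
    if size: im=cv2.resize(im,size,interpolation=cv2.INTER_CUBIC)
    cv2.imwrite("pics/"+name,im)
E
python3 - <<'E'
from h import *
a,b=grab("scene"),grab("side")
R=[(-137.5,-64,16),(-137.5,64,16),(137.5,-64,36),(137.5,64,36)]
c=onz(a,(160,205),10);print(c)
p,r=fit([(a,[(151,163),(202,163),(120,239),(182,242)],R),(b,[(372,408),(305,374),(436,287),(376,259)],R)],[c[0],c[1],0]);print("rack",p,r)
B=[(-90,-110,91),(-90,110,91),(90,-110,91),(90,110,91)]
c=onz(a,(365,280),91)
q,r=fit([(a,[(307,235),(431,245),(296,312),(430,330)],B),(b,[(270,180),(201,148),(319,152),(254,114)],B)],[c[0],c[1],0]);print("box",q,r)
print("cheek",T(q,(-135,-16,70)),"bottle",onz(a,(449,238),0),"padlock",onz(a,(283,203),8))
def inv(p,w): 
    d=np.array(w[:2])-p[:2];t=np.deg2rad(p[2]);return np.cos(t)*d[0]+np.sin(t)*d[1],-np.sin(t)*d[0]+np.cos(t)*d[1],w[2]
for n,u,v in (("red",(137,218),(408,313)),("blue",(155,225),(392,297)),("yel",(177,223),(367,288))):
    print(n,inv(p,tri([(a,u),(b,v)])),inv(p,onz(a,u,24)))
f=grab("wrist");print(f["intrinsics"].tolist(),(-f["R"].T@f["t"]),f["R"].round(3).tolist())
E
```

```text
[ 524.92585121 -227.9128919    10.        ]
rack [ 515.85228294 -225.79931665   11.45767997] [-3.5 -2.7 -2.1 -1.2 -5.3  0.9 -4.   0.1 -0.6  7.1 -3.7 -1.2 -0.4 -2.6
 -2.8 -3.1]
box [677.62254869 231.77796183   4.83581713] [-0.8 -3.5 -5.8  0.6 -2.4  0.   1.3  1.  -0.8  6.6 -3.1 -1.4  0.4 -6.4
 -4.4 -1.7]
cheek [[544.45191291 204.45431337  70.        ]] bottle [460.09031596 399.2925477    0.        ] padlock [450.28438894  35.94124504   8.        ]
red (np.float64(61.365261849795104), np.float64(-41.57105370336521), np.float64(21.295074704284826)) (np.float64(63.70118095210614), np.float64(-39.26541802441249), np.float64(24.0))
blue (np.float64(78.55659433042631), np.float64(-1.2065379990704006), np.float64(19.320489735352673)) (np.float64(82.18435137059487), np.float64(3.400043740887364), np.float64(24.0))
yel (np.float64(71.62104379833103), np.float64(45.832398326550894), np.float64(20.515644148483773)) (np.float64(74.38314887635184), np.float64(48.49008873200282), np.float64(24.000000000000114))
[[325.19226210127806, 0.0, 280.85713364756543], [0.0, 325.19226210127806, 209.3323731286675], [0.0, 0.0, 1.0]] [104.55047901 571.11964294 384.91146648] [[0.317, 0.948, -0.0], [0.909, -0.304, 0.287], [0.272, -0.091, -0.958]]
```

Request:
apply_moves:
  increments:
    - [-1,0.0165,-0.032,0,0,0,1.2]
    - [-1,0.0165,-0.032,0,0,0,1.2]
    - [-1,0.0165,-0.032,0,0,0,1.2]
    - [-1,0.0165,-0.032,0,0,0,1.2]
    - [-1,0.0165,-0.032,0,0,0,1.2]

```text
time_s: 1.37
ee_pos: [265.3, 383.8, 228.0]
ee_rot: [180.0, 0.0, 167.6]
force: [0.7, -0.5, 0.6]
gripper_width: 60.8
gripper_force: 0.0
```

Request:
apply_moves:
  increments:
    - [-1,0.0165,-0.032,0,0,0,1.2]
    - [-1,0.0165,-0.032,0,0,0,1.2]
    - [-1,0.0165,-0.032,0,0,0,1.2]
    - [-1,0.0165,-0.032,0,0,0,1.2]
    - [-1,0.0165,-0.032,0,0,0,1.2]

```text
time_s: 1.78
ee_pos: [347.8, 223.7, 228.3]
ee_rot: [180.0, 0.0, 173.6]
force: [0.4, 0.2, 0.5]
gripper_width: 27.5
gripper_force: 0.0
```

Request:
apply_moves:
  increments:
    - [-1,0.0165,-0.032,0,0,0,1.2]
    - [-1,0.0165,-0.032,0,0,0,1.2]
    - [-1,0.0165,-0.032,0,0,0,1.2]
    - [-1,0.0165,-0.032,0,0,0,1.2]
    - [-1,0.0165,-0.032,0,0,0,1.2]

```text
time_s: 2.2
ee_pos: [430.4, 63.6, 228.3]
ee_rot: [180.0, 0.1, 179.6]
force: [0.2, 0.2, 0.6]
gripper_width: 0.4
gripper_force: 0.0
```

Request:
apply_moves:
  increments:
    - [-1,0.0165,-0.032,0,0,0,1.2]
    - [-1,0.0165,-0.032,0,0,0,1.2]
    - [-1,0.0165,-0.032,0,0,0,1.2]
    - [-1,0.0165,-0.032,0,0,0,1.2]
    - [-1,0.0165,-0.032,0,0,0,1.2]

```text
time_s: 2.62
ee_pos: [512.9, -96.5, 228.1]
ee_rot: [180.0, 0.0, -174.5]
force: [0.6, 0.4, 0.7]
gripper_width: 0.1
gripper_force: 0.0
```

Request:
apply_moves:
  increments:
    - [-1,0.0165,-0.032,0,0,0,1.2]
    - [-1,0.0165,-0.032,0,0,0,1.2]
    - [-1,0.0165,-0.032,0,0,0,1.2]
    - [-1,0.0165,-0.032,0,0,0,1.2]
    - [-1,0.0165,-0.032,0,0,0,1.2]

```text
time_s: 3.03
ee_pos: [595.4, -256.4, 227.9]
ee_rot: [180.0, 0.0, -168.5]
force: [-0.1, 0.9, 0.1]
gripper_width: 0.2
gripper_force: 0.0
```

```bash
python3 - <<'E'
from h import *
f=grab("wrist"); save(f,"w1.png",None,(800,600))
p=[515.9,-225.8,11.5]
print(proj(f,T(p,[(-137.5,-64,16),(-137.5,64,16),(137.5,-64,36),(137.5,64,36),(61,-41,24)])).round(0)*800/560)
for q in("pin_head","pin","short_pin","thick_pin"): print(q,[(np.round(r["rect"]).tolist(),round(r["score"],2)) for r in finder.boxes_of(q,"wrist")[:2]])
E
```

```text
[[378.57142857  10.        ]
 [537.14285714  17.14285714]
 [378.57142857 350.        ]
 [532.85714286 348.57142857]
 [407.14285714 254.28571429]]
pin_head [([270.0, 114.0, 24.0, 65.0], 0.89), ([264.0, 8.0, 118.0, 236.0], 0.49)]
pin [([273.0, 112.0, 20.0, 70.0], 0.8), ([345.0, 127.0, 24.0, 61.0], 0.6)]
short_pin [([308.0, 157.0, 20.0, 39.0], 0.72)]
thick_pin [([348.0, 128.0, 22.0, 64.0], 0.78)]
```

View pics/w1.png

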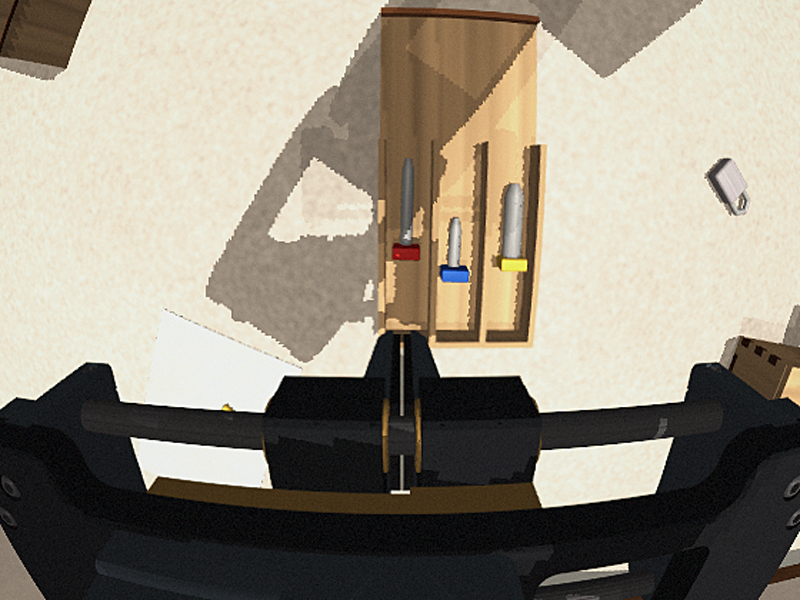

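```bash
cat >> h.py <<'E'
def inv(p,w):
    d=np.array(w[:2])-p[:2];t=np.deg2rad(p[2]);return np.round([np.cos(t)*d[0]+np.sin(t)*d[1],-np.sin(t)*d[0]+np.cos(t)*d[1],w[2]],1)
E
python3 - <<'E'
from h import *
f=grab("wrist"); k=.7
L=[(-137.5,-64,16),(-137.5,64,16),(137.5,64,36),(-27.5,-20.5,36),(-27.5,20.5,36),(-27.5,64,36)]
p,r=fit([(f,[(381*k,10*k),(538*k,18*k),(536*k,347*k),(433*k,141*k),(485.5*k,143*k),(543*k,146*k)],L)],[516,-226,11.5]);print(p,r)
im=f["color"].astype(int); m=(im[...,0]-np.maximum(im[...,1],im[...,2])>60); m[:,:250]=0;m[:,320:]=0
v,u=np.nonzero(m);print(u.min(),u.max(),v.min(),v.max(),len(u))
for z in (28,): print("back edge",inv(p,onz(f,((u.min()+u.max()+1)/2,v.max()+1),z)),inv(p,onz(f,(u.min(),v.max()+1),z)),inv(p,onz(f,(u.max()+1,v.max()+1),z)))
print("tip",inv(p,onz(f,(407*k,158*k),11)))
print("tcp",inv(p,status.state()["ee_pos"]))
for t in [(61,-41,0)]:print(T(p,t))
E
```

```text
[ 514.73970706 -224.19711691   11.35621652] [-2.4 -0.3 -1.  -0.5 -3.2  1.4  1.1  0.1  2.6 -0.2  1.2 -0. ]
264 291 6 182 192
back edge [ 65.8 -48.1  28. ] [ 65.8 -63.8  28. ] [ 65.8 -32.4  28. ]
tip [-14.9 -40.5  11. ]
tcp [ 72.3 -44.7 227.9]
[[ 582.61868079 -252.38301632    0.        ]]
```

Request:
apply_moves:
  increments:
    - [-1,0.0205,0.0107,-0.02,0,0,0]
    - [-1,0,0,-0.04,0,0,0]
    - [-1,0,0,-0.04,0,0,0]
    - [-1,0,0,-0.04,0,0,0]
    - [-1,0,0,-0.015,0,0,0]

```text
time_s: 3.75
ee_pos: [611.8, -240.8, 67.8]
ee_rot: [179.7, -0.4, -168.4]
force: [-1.7, -0.1, -0.5]
gripper_width: 0.5
gripper_force: 0.0
```

```bash
python3 - <<'E'
from h import *
f=grab("wrist"); s=status.state(); print(s["ee_pos"],s["ee_rot"])
save(f,"w2.png",(140,0,280,210),(800,600))
p=[514.74,-224.2,11.36]
a=T(p,[(-27.5,-61.5,36),(-27.5,-20.5,36),(132.5,-20.5,36),(65,-41,28)]);print((proj(f,a)-[140,0])*800/280)
E
```

```text
[ 611.13099967 -240.6728085    66.58488912] [ 179.59500217   -0.5665353  -168.40145944]
[[273.67803247 151.13222312]
 [477.83523489 150.34598813]
 [462.76314106 865.24760543]
 [375.99807303 583.54907115]]
```

View pics/w2.png

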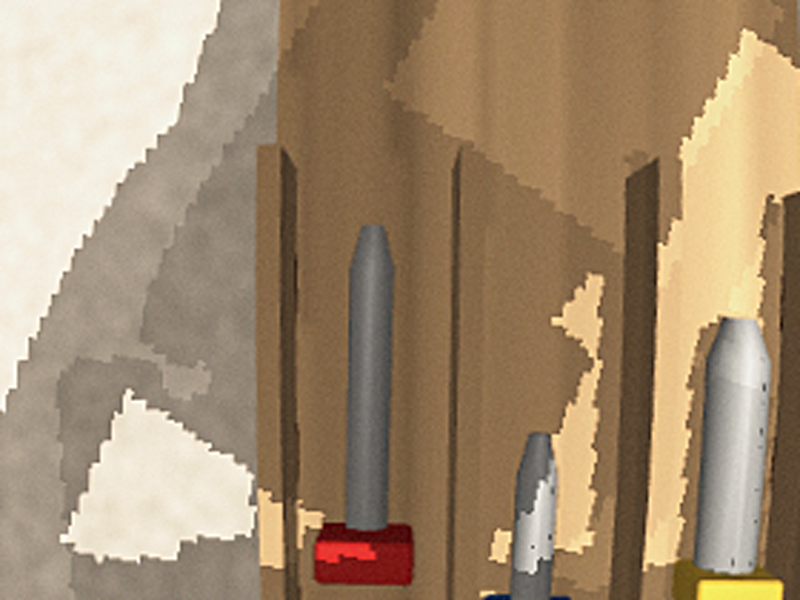

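Request:
apply_moves:
  increments:
    - [-1,0,0,0,0,0,0]
    - [-1,0,0,0,0,0,0]

```text
time_s: 3.97
ee_pos: [616.3, -243.5, 74.8]
ee_rot: [-179.9, 0.1, -168.4]
force: [0.8, 0.7, 0.6]
gripper_width: 0.5
gripper_force: 0.0
```

Request:
apply_moves:
  increments:
    - [-1,0.0005,-0.0025,0,0,0,0]
    - [-1,0,0,-0.01,0,0,0]
    - [-1,0,0,-0.01,0,0,0]
    - [-1,0,0,-0.01,0,0,0]
    - [-1,0,0,0,0,0,0]

```text
time_s: 4.38
ee_pos: [614.2, -245.8, 40.3]
ee_rot: [179.8, -0.2, -168.5]
force: [0.1, -0.6, -0.8]
gripper_width: 0.7
gripper_force: 0.0
```

Request:
apply_moves:
  increments:
    - [-1,0,0,-0.007,0,0,0]
    - [-1,0,0,-0.007,0,0,0]
    - [-1,0,0,-0.006,0,0,0]
    - [-1,0,0,0,0,0,0]
    - [-1,0,0,0,0,0,0]

```text
time_s: 4.8
ee_pos: [615.7, -246.4, 22.4]
ee_rot: [180.0, -0.0, -168.5]
force: [0.6, -0.2, 0.2]
gripper_width: 0.4
gripper_force: 0.0
```

Request:
apply_moves:
  increments:
    - [-1,-0.0098,-0.002,0,0,0,0]
    - [-1,-0.0098,-0.002,0,0,0,0]
    - [-1,-0.0098,-0.002,0,0,0,0]
    - [-1,-0.0098,-0.002,0,0,0,0]
    - [-1,-0.0098,-0.002,0,0,0,0]

```text
time_s: 5.22
ee_pos: [565.5, -256.8, 23.3]
ee_rot: [180.0, 0.0, -168.5]
force: [-0.4, 1.5, -0.2]
gripper_width: 0.6
gripper_force: 0.2
```

Request:
apply_moves:
  increments:
    - [-1,-0.0098,-0.002,0,0,0,0]
    - [-1,-0.0098,-0.002,0,0,0,0]
    - [-1,-0.0098,-0.002,0,0,0,0]
    - [-1,-0.0098,-0.002,0,0,0,0]
    - [-1,-0.0098,-0.002,0,0,0,0]

```text
time_s: 5.63
ee_pos: [517.0, -266.7, 23.1]
ee_rot: [-180.0, 0.0, -168.5]
force: [1.0, -0.3, 0.3]
gripper_width: 0.7
gripper_force: 0.3
```

Request:
apply_moves:
  increments:
    - [-1,-0.0078,-0.0016,0,0,0,0]
    - [-1,-0.004,-0.0008,0,0,0,0]
    - [-1,0,0,0,0,0,0]

```text
time_s: 5.88
ee_pos: [504.9, -269.0, 22.9]
ee_rot: [180.0, -0.1, -168.5]
force: [-0.1, 0.2, 0.8]
gripper_width: 0.3
gripper_force: 0.0
```

```bash
python3 - <<'E'
from h import *
f=grab("wrist"); s=status.state(); p=[514.74,-224.2,11.36]; print(s["ee_pos"],s["ee_rot"],inv(p,s["ee_pos"]))
save(f,"w3.png",(140,0,280,240),(700,600))
E
```

```text
[ 505.63344004 -268.97405392   22.93997043] [ 1.79980410e+02 -1.78293545e-02 -1.68520319e+02] [-17.7 -42.1  22.9]
```

View pics/w3.png

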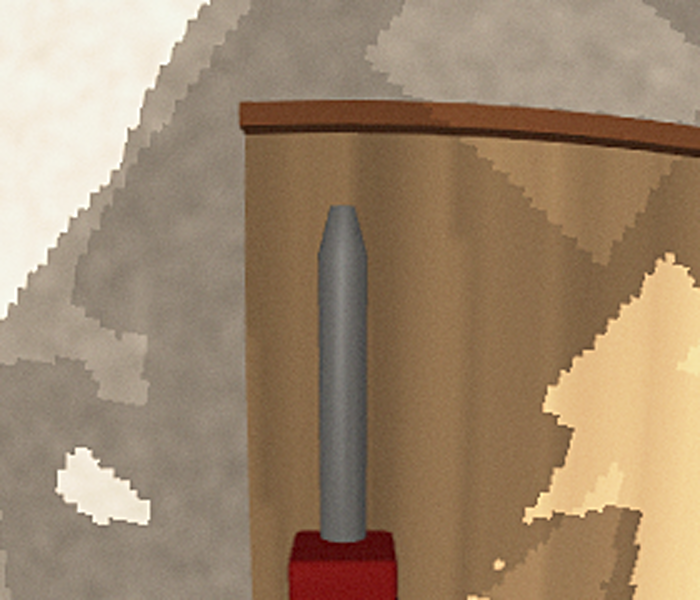

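Request:
apply_moves:
  increments:
    - [-1,-0.0039,-0.0008,0,0,0,0]
    - [-1,-0.0039,-0.0008,0,0,0,0]
    - [-1,0,0,0,0,0,0]

```text
time_s: 6.18
ee_pos: [497.7, -270.4, 22.8]
ee_rot: [180.0, -0.0, -168.5]
force: [1.3, 0.1, -0.5]
gripper_width: 0.4
gripper_force: 0.0
```

```bash
python3 - <<'E'
from h import *
f=grab("wrist"); s=status.state(); p=[514.74,-224.2,11.36]; print(s["ee_pos"],inv(p,s["ee_pos"]))
im=f["color"].astype(int); m=((im[...,0]-np.maximum(im[...,1],im[...,2])>70)&(im[...,1]<60)).astype(np.uint8); m[:150]=0;m[:,:240]=0;m[:,310:]=0
m=cv2.morphologyEx(m,cv2.MORPH_OPEN,np.ones((3,3)))
v,u=np.nonzero(m);print(u.min(),u.max(),v.min(),v.max(),len(u))
r=finder.trace("pin","wrist")[0];y,x=np.nonzero(r["pixels"]);print(r["rect"],r["score"])
t=onz(f,(x[y==y.min()].mean()+.5,y.min()),11);print("tip",inv(p,t))
E
```

```text
[ 497.99180457 -270.43498689   22.87080868] [-25.5 -42.   22.9]
256 298 225 242 756
[257.9, 83.4, 40.1, 159.1] 0.8
tip [-123.9  -43.8   11. ]
```

Request:
apply_moves:
  increments:
    - [-1,0.0049,0.001,0,0,0,0]
    - [-1,0,0,0.03,0,0,0]
    - [0.6,0,0,0.03,0,0,0]
    - [0.6,-0.0235,-0.0047,0,0,0,0]
    - [0.6,0,0,0,0,0,0]

```text
time_s: 6.7
ee_pos: [478.3, -274.4, 84.5]
ee_rot: [-180.0, -0.0, -168.5]
force: [-1.3, 0.3, -1.3]
gripper_width: 17.5
gripper_force: 0.0
```

Request:
apply_moves:
  increments:
    - [0.6,0,0,0,0,0,0]
    - [0.6,0,0,0,0,0,0]
    - [0.6,0,0,0,0,0,0]
    - [0.6,0,0,0,0,0,0]

```text
time_s: 7.03
ee_pos: [480.1, -273.9, 82.2]
ee_rot: [180.0, -0.0, -168.5]
force: [-0.2, -0.1, -0.1]
gripper_width: 44.2
gripper_force: 0.0
```

Request:
apply_moves:
  increments:
    - [0.4,-0.0022,-0.001,0,0,0,0]
    - [0.4,0,0,-0.02,0,0,0]
    - [0.4,0,0,-0.02,0,0,0]
    - [0.4,0,0,-0.012,0,0,0]
    - [0.4,0,0,-0.006,0,0,0]

```text
time_s: 7.45
ee_pos: [476.5, -274.5, 23.0]
ee_rot: [179.9, -0.2, -168.5]
force: [0.2, -0.3, -0.2]
gripper_width: 64.0
gripper_force: 0.0
```

Request:
apply_moves:
  increments:
    - [0.4,0,0,0,0,0,0]
    - [-0.3,0,0,0,0,0,0]
    - [-0.6,0,0,0,0,0,0]
    - [-0.6,0,0,0,0,0,0]
    - [-0.6,0,0,0,0,0,0]
  newtons: 60

```text
time_s: 7.87
ee_pos: [478.0, -275.5, 25.8]
ee_rot: [-179.9, 0.1, -168.5]
force: [0.7, -0.2, 0.6]
gripper_width: 40.3
gripper_force: 0.0
```

Request:
apply_moves:
  increments:
    - [-0.7,0,0,0,0,0,0]
    - [-0.8,0,0,0,0,0,0]
    - [-0.9,0,0,0,0,0,0]
    - [-1,0,0,0,0,0,0]

```text
time_s: 8.2
ee_pos: [477.6, -275.2, 25.3]
ee_rot: [-180.0, 0.0, -168.5]
force: [-0.5, -0.4, 1.7]
gripper_width: 21.4
gripper_force: 60.0
```

Request:
apply_moves:
  increments:
    - [-1,0,0,0.01,0,0,0]
    - [-1,0,0,0.03,0,0,0]
    - [-1,0,0,0.04,0,0,0]
    - [-1,0,0,0.04,0,0,0]
    - [-1,0.0047,0.021,0.03,0,0,-6.05]

```text
time_s: 8.62
ee_pos: [482.7, -256.9, 178.9]
ee_rot: [-179.8, 0.2, -174.8]
force: [0.8, -0.4, -0.5]
gripper_width: 20.7
gripper_force: 60.0
```

Request:
apply_moves:
  increments:
    - [-1,0.0047,0.021,0,0,0,-6.05]
    - [-1,0.0047,0.021,0,0,0,-6.05]
    - [-1,0.0047,0.021,0,0,0,-6.05]
    - [-1,0.0047,0.021,0,0,0,-6.05]
    - [-1,0.0047,0.021,0,0,0,-6.05]

```text
time_s: 9.03
ee_pos: [505.6, -148.2, 175.7]
ee_rot: [180.0, 0.0, 154.9]
force: [-1.0, 0.4, -0.6]
gripper_width: 21.3
gripper_force: 60.0
```

Request:
apply_moves:
  increments:
    - [-1,0.0047,0.021,0,0,0,-6.05]
    - [-1,0.0047,0.021,0,0,0,-6.05]
    - [-1,0.0047,0.021,0,0,0,-6.05]
    - [-1,0.0047,0.021,0,0,0,-6.05]
    - [-1,0.0047,0.021,0,0,0,-6.05]

```text
time_s: 9.45
ee_pos: [529.1, -43.1, 175.6]
ee_rot: [180.0, 0.0, 124.7]
force: [0.3, -0.4, 0.1]
gripper_width: 21.1
gripper_force: 60.0
```

Request:
apply_moves:
  increments:
    - [-1,0.0047,0.021,0,0,0,-6.05]
    - [-1,0.0047,0.021,0,0,0,-6.05]
    - [-1,0.0047,0.021,0,0,0,-6.05]
    - [-1,0.0047,0.021,0,0,0,-6.05]
    - [-1,0.0047,0.021,0,0,0,-6.05]

```text
time_s: 9.87
ee_pos: [552.6, 61.9, 175.6]
ee_rot: [180.0, 0.0, 94.4]
force: [0.1, 0.3, -0.8]
gripper_width: 20.8
gripper_force: 60.0
```

Request:
apply_moves:
  increments:
    - [-1,0,0,0,0,0,0]
    - [-1,0,0,0,0,0,0]

```text
time_s: 10.03
ee_pos: [552.6, 61.5, 175.3]
ee_rot: [-180.0, 0.0, 94.9]
force: [-0.2, -0.4, -0.1]
gripper_width: 21.2
gripper_force: 60.0
```

```bash
python3 - <<'E'
from h import *
f=grab("wrist"); s=status.state(); print(s["ee_pos"],s["ee_rot"])
np.savez("w4.npz",**{k:f[k] for k in("intrinsics","R","t")})
save(f,"w4.png",(140,0,400,300),(800,600))
q=[677.6,231.8,4.84]
print((proj(f,T(q,[(-145,-16,88),(-95,-16,88),(-145,16,88),(-135,-16,70),(-90,-110,91),(-90,110,91)]))-[140,0])*2)
E
```

```text
[552.38178191  60.67324111 175.20465604] [-1.79981806e+02  3.79591909e-02  9.48441841e+01]
[[ 267.87394055   68.18068514]
 [ 402.13713385   72.06844411]
 [ 268.1565834    -9.13339506]
 [ 294.07864237   78.86065213]
 [ 413.52388615  317.25753611]
 [ 404.94216862 -194.64263918]]
```

View pics/w4.png

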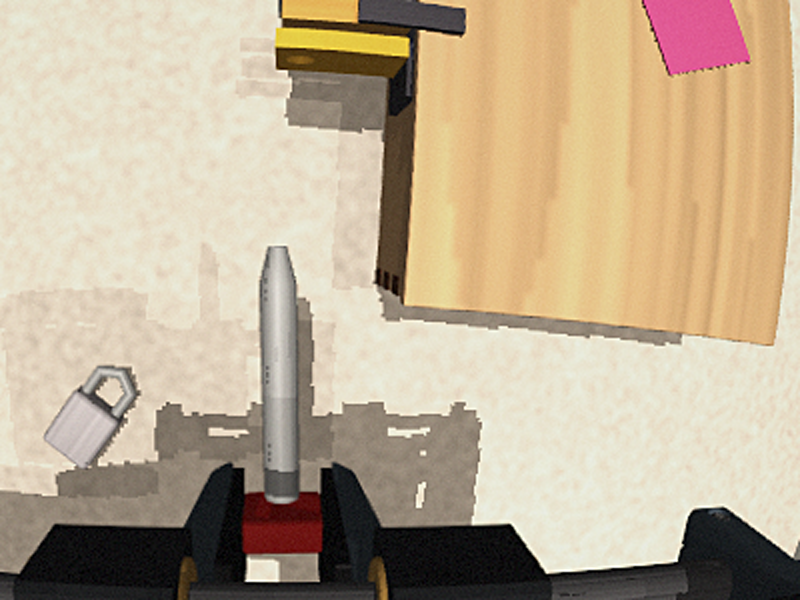

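```bash
python3 - <<'E'
from h import *
f=dict(np.load("w4.npz")); f["fish"]=True
g=lambda l:[(140+u/2,v/2) for u,v in l]
q,r=fit([(f,g([(276,48),(409,56),(276,28),(404,304),(775,345),(298,60)]),[(-145,-16,88),(-95,-16,88),(-145,-8,88),(-90,-110,91),(90,-110,91),(-135,-16,70)])],[677,232,4.8]);print(q,r)
print("hole",T(q,(-135,-16,70)))
t=onz(f,g([(277.5,246)])[0],161); s=onz(f,g([(282,502)])[0],166)
print("tip",t,"shank base top",s,np.rad2deg(np.arctan2(*(t-s)[[1,0]])))
a=np.deg2rad(q[2]);print("tcp in box from hole",inv([*T(q,(-135,-16,70))[0][:2],q[2]],[552.4,60.7,175]),"tip",inv([*T(q,(-135,-16,70))[0][:2],q[2]],t))
E
```

```text
[680.64155553 232.655744     1.76282019] [-0.7 -0.4 -0.4  1.2 -0.1 -0.1  1.6 -0.8 -2.4 -0.   1.1  0.3]
hole [[546.19764122 212.51042432  70.        ]]
tip [544.10246316 138.03200482 161.        ] shank base top [551.23042651  68.72032957 166.        ] 95.8716159958318
tcp in box from hole [   1.5 -151.9  175. ] tip [ -4.4 -74.4 161. ]
```

Request:
apply_moves:
  increments:
    - [-1,0,0.01,-0.03,0,0,0]
    - [-1,0,0.01,-0.03,0,0,0]
    - [-1,0,0.01,-0.02,0,0,0]
    - [-1,0,0,-0.011,0,0,0]
    - [-1,0,0,0,0,0,0]

```text
time_s: 10.5
ee_pos: [550.4, 89.7, 81.4]
ee_rot: [-179.6, 0.0, 94.7]
force: [-0.5, 0.1, -0.6]
gripper_width: 21.1
gripper_force: 60.0
```

Request:
apply_moves:
  increments:
    - [-1,0,0,0,0,0,0]
    - [-1,0,0,0,0,0,0]

```text
time_s: 10.67
ee_pos: [553.4, 90.0, 85.1]
ee_rot: [179.9, 0.0, 94.7]
force: [1.3, 0.0, -0.3]
gripper_width: 21.0
gripper_force: 60.0
```

```bash
python3 - <<'E'
from h import *
f=grab("wrist"); s=status.state(); print(s["ee_pos"],s["ee_rot"])
np.savez("w5.npz",**f)
save(f,"w5.png",(180,0,240,180),(800,600))
q=[680.6,232.7,1.76]
print((proj(f,T(q,[(-145,-16,88),(-95,-16,88),(-145,16,88),(-135,-16,70),(-90,-110,91),(-90,110,91)]))-[180,0])/.3)
E
```

```text
[553.62166673  90.19841362  85.35027345] [1.79848752e+02 1.17671078e-03 9.46724541e+01]
[[ 289.86465923   95.30657888]
 [ 639.62343383  126.39474742]
 [ 302.42669491 -101.64706492]
 [ 358.46384126  127.00660884]
 [ 623.97140296  758.43639163]
 [ 659.3079374  -487.77030369]]
```

View pics/w5.png

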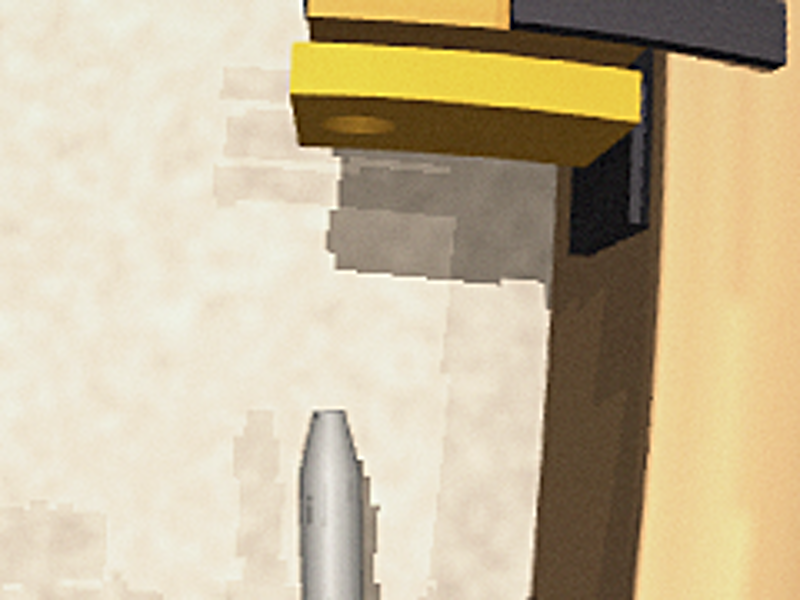

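```bash
python3 - <<'E'
from h import *
f=dict(np.load("w5.npz")); f["fish"]=True; a4=dict(np.load("w4.npz")); a4["fish"]=True
g=lambda l:[(180+u*.3,v*.3) for u,v in l]
g4=lambda l:[(140+u/2,v/2) for u,v in l]
pts=g([(290.5,95),(640,124),(293.5,42),(641,70),(301,145),(587,167),(358,126)]); L=[(-145,-16,88),(-95,-16,88),(-145,-8,88),(-95,-8,88),(-145,-16,52),(-95,-16,52),(-135,-16,70)]
for p0 in ([680,232,2],[680,232,2,0]):
    q,r=fit([(f,pts,L)],p0);print(q,r,"hole",T(q,(-135,-16,70)))
    q,r=fit([(f,pts,L),(a4,g4([(276,48),(409,56),(276,28),(404,304),(298,60)]),[(-145,-16,88),(-95,-16,88),(-145,-8,88),(-90,-110,91),(-135,-16,70)])],p0);print(q,r,"hole",T(q,(-135,-16,70)))
H=tri([(f,pts[6]),(a4,g4([(298,60)])[0])]);print("tri hole",H)
im=cv2.cvtColor(f["color"],cv2.COLOR_RGB2GRAY).astype(float)
# pin edges: rows near tip & further
for v in (130,150,165): print(v,[(u,int(im[v,u])) for u in range(266,300,1)])
t4,t5=g4([(277.5,246)])[0],g([(330,410)])[0]
for z in (69,70,71): print("tip5",onz(f,t5,z))
E
```

```text
[680.53563545 234.20265374   2.27324521] [ 0.1 -0.3  0.2 -0.5 -0.   0.1  0.2  0.5 -0.6  0.5 -0.5  0.   0.4 -0.2] hole [[546.27652021 212.86044263  70.        ]]
[680.64212013 233.06678278   1.79168239] [-0.  -0.5  0.   0.1 -0.  -0.1  0.2  1.1 -0.8  0.4 -0.7  0.6  0.3 -0.2
 -0.7 -0.8 -0.4  0.8 -0.1 -0.5  1.7 -1.2  1.2 -0.1] hole [[546.20837089 212.85374084  70.        ]]
[ 6.80543529e+02  2.34222263e+02  2.27078982e+00 -9.36995237e-02] [ 0.1 -0.3  0.2 -0.5  0.   0.1  0.2  0.5 -0.6  0.5 -0.6  0.   0.4 -0.2] hole [[546.28349906 212.88580507  69.90630048]]
[6.80623710e+02 2.33024122e+02 1.79963789e+00 2.31008733e-01] [-0.1 -0.5  0.1  0.1 -0.1 -0.1  0.3  1.1 -0.8  0.4 -0.6  0.6  0.3 -0.2
 -0.7 -0.8 -0.3  0.7 -0.1 -0.5  1.7 -1.1  1.1 -0.1] hole [[546.19276891 212.79241459  70.23100873]]
tri hole [545.68767026 213.1704009   68.13600199]
130 [(266, 227), (267, 228), (268, 229), (269, 230), (270, 235), (271, 219), (272, 140), (273, 129), (274, 164), (275, 179), (276, 190), (277, 203), (278, 214), (279, 214), (280, 200), (281, 192), (282, 167), (283, 148), (284, 102), (285, 180), (286, 225), (
[... 417 characters left out ...]
 111), (288, 98), (289, 146), (290, 143), (291, 244), (292, 248), (293, 242), (294, 238), (295, 237), (296, 235), (297, 235), (298, 236), (299, 234)]
165 [(266, 233), (267, 233), (268, 240), (269, 203), (270, 115), (271, 120), (272, 145), (273, 161), (274, 173), (275, 188), (276, 204), (277, 216), (278, 223), (279, 225), (280, 216), (281, 202), (282, 193), (283, 186), (284, 172), (285, 155), (286, 141), (287, 125), (288, 101), (289, 131), (290, 146), (291, 138), (292, 123), (293, 224), (294, 234), (295, 230), (296, 232), (297, 231), (298, 229), (299, 233)]
tip5 [545.44986257 166.63776045  69.        ]
tip5 [545.45121397 166.66324216  70.        ]
tip5 [545.45256537 166.68872386  71.        ]
```

Request:
apply_moves:
  increments:
    - [-1,-0.002,0,-0.0012,0,0,-3.4]
    - [-1,0,0.01,0,0,0,0]
    - [-1,0,0,0,0,0,0]
    - [-1,0,0,0,0,0,0]
    - [-1,0,0,0,0,0,0]

```text
time_s: 11.13
ee_pos: [551.0, 101.0, 83.3]
ee_rot: [179.9, -0.0, 91.4]
force: [-0.6, -0.5, -0.5]
gripper_width: 20.9
gripper_force: 60.0
```

```bash
cat > look.py <<'E'
from h import *
import sys
f=grab("wrist"); s=status.state(); print(s["ee_pos"],s["ee_rot"],s["force"])
np.savez(sys.argv[1]+".npz",**f)
save(f,sys.argv[1]+".png",(180,0,240,180),(800,600))
z=s["ee_pos"][2]-14.3
im=cv2.cvtColor(f["color"],cv2.COLOR_RGB2GRAY).astype(float)
q=[680.6,233.6,2.1]; H=T(q,(-135,-16,70))[0]
print("hole",H,"px",(proj(f,H)-[180,0])/.3)
E
python3 look.py w6
```

```text
[550.89959278 100.88391144  83.07871692] [1.79962034e+02 2.76667331e-03 9.13570292e+01] [-0.4608557   0.25638479 -0.22849237]
hole [546.27696618 212.66384502  70.        ] px [[328.14492881 190.83912704]]
```

View pics/w6.png

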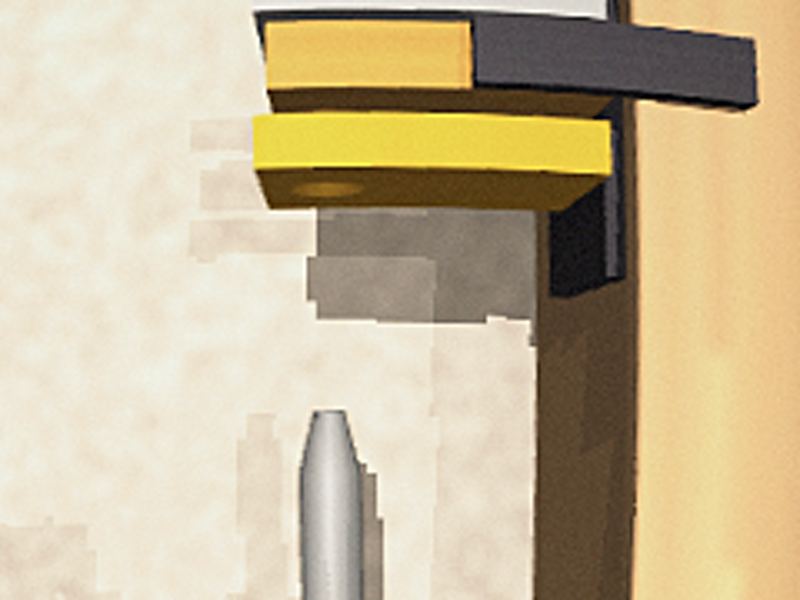

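Request:
apply_moves:
  increments:
    - [-1,-0.0003,0.01,0.001,0,0,0]
    - [-1,-0.0003,0.01,0,0,0,0]
    - [-1,-0.0003,0.01,0,0,0,0]
    - [-1,0,0,0,0,0,0]
    - [-1,0,0,0,0,0,0]

```text
time_s: 11.6
ee_pos: [549.7, 131.8, 83.7]
ee_rot: [180.0, 0.0, 91.4]
force: [-0.3, 0.0, -0.3]
gripper_width: 21.4
gripper_force: 60.0
```

Request:
apply_moves:
  increments:
    - [-1,0,0.003,0,0,0,0]
    - [-1,-0.0002,0.003,0,0,0,0]
    - [-1,0,0.003,0,0,0,0]
    - [-1,0,0,0,0,0,0]

```text
time_s: 11.93
ee_pos: [549.6, 140.2, 83.8]
ee_rot: [180.0, -0.0, 91.3]
force: [-0.1, -0.6, -1.7]
gripper_width: 21.0
gripper_force: 60.0
```

Request:
apply_moves:
  increments:
    - [-1,0,0.003,0,0,0,0]
    - [-1,-0.0002,0.003,0,0,0,0]
    - [-1,0,0,0,0,0,0]

```text
time_s: 12.18
ee_pos: [549.4, 146.3, 83.8]
ee_rot: [180.0, -0.0, 91.3]
force: [-0.6, 0.7, -1.0]
gripper_width: 21.1
gripper_force: 60.0
```

Request:
apply_moves:
  increments:
    - [-1,0,0.002,0,0,0,0]
    - [-1,0,0.002,0,0,0,0]
    - [-1,0,0,0,0,0,0]

```text
time_s: 12.43
ee_pos: [549.5, 150.1, 83.9]
ee_rot: [180.0, -0.0, 91.3]
force: [0.0, 0.5, -0.0]
gripper_width: 21.2
gripper_force: 60.0
```

Request:
apply_moves:
  increments:
    - [-1,0,0.002,0,0,0,0]
    - [-1,0,0.002,0,0,0,0]
    - [-1,0,0,0,0,0,0]

```text
time_s: 12.68
ee_pos: [549.5, 154.1, 84.0]
ee_rot: [180.0, -0.0, 91.3]
force: [-0.4, -1.1, 1.9]
gripper_width: 21.1
gripper_force: 60.0
```

Request:
apply_moves:
  increments:
    - [-1,0,0.002,0,0,0,0]
    - [-1,0,0.002,0,0,0,0]
    - [-1,0,0,0,0,0,0]

```text
time_s: 12.93
ee_pos: [549.4, 158.4, 84.0]
ee_rot: [180.0, -0.1, 91.3]
force: [-0.1, 0.9, 2.8]
gripper_width: 21.0
gripper_force: 60.0
```

Request:
apply_moves:
  increments:
    - [-1,0,0.002,0,0,0,0]
    - [-1,0,0.002,0,0,0,0]
    - [-1,0,0,0,0,0,0]

```text
time_s: 13.18
ee_pos: [549.3, 162.1, 83.9]
ee_rot: [180.0, -0.0, 91.3]
force: [-2.1, -1.1, 2.6]
gripper_width: 20.9
gripper_force: 60.0
```

Request:
apply_moves:
  increments:
    - [-1,0,0.002,0,0,0,0]
    - [-1,0,0.002,0,0,0,0]
    - [-1,0,0,0,0,0,0]

```text
time_s: 13.43
ee_pos: [549.3, 166.1, 83.8]
ee_rot: [-180.0, -0.0, 91.3]
force: [-1.8, -1.8, 3.0]
gripper_width: 20.7
gripper_force: 60.0
```

Request:
apply_moves:
  increments:
    - [-1,0,0.002,0,0,0,0]
    - [-1,-0.0001,0.002,0,0,0,0]
    - [-1,0,0,0,0,0,0]

```text
time_s: 13.68
ee_pos: [549.2, 170.1, 83.8]
ee_rot: [-180.0, -0.0, 91.3]
force: [-1.0, -1.0, 3.9]
gripper_width: 21.1
gripper_force: 60.0
```

Request:
apply_moves:
  increments:
    - [-1,0,0.003,0,0,0,0]
    - [-1,-0.0001,0.003,0,0,0,0]
    - [-1,0,0,0,0,0,0]

```text
time_s: 13.93
ee_pos: [549.0, 176.4, 83.8]
ee_rot: [-180.0, -0.0, 91.3]
force: [-3.3, -1.6, 3.3]
gripper_width: 21.0
gripper_force: 60.0
```

Request:
apply_moves:
  increments:
    - [-1,-0.0004,0.003,0,0,0,0]
    - [-1,-0.0003,0.003,0,0,0,0]
    - [-1,0,0,0,0,0,0]

```text
time_s: 14.18
ee_pos: [548.5, 182.5, 83.8]
ee_rot: [180.0, -0.0, 91.3]
force: [-2.3, -1.8, 4.1]
gripper_width: 21.1
gripper_force: 60.0
```

Request:
apply_moves:
  increments:
    - [-1,-0.0002,0.003,0,0,0,0]
    - [-1,-0.0002,0.003,0,0,0,0]
    - [-1,0,0,0,0,0,0]

```text
time_s: 14.43
ee_pos: [548.2, 188.5, 83.9]
ee_rot: [180.0, -0.0, 91.3]
force: [-2.3, -1.6, 4.8]
gripper_width: 20.8
gripper_force: 60.0
```

Request:
apply_moves:
  increments:
    - [-1,-0.0001,0.002,0,0,0,0]
    - [-1,-0.0001,0.0015,0,0,0,0]
    - [-1,0,0,0,0,0,0]

```text
time_s: 14.68
ee_pos: [548.0, 191.6, 83.8]
ee_rot: [180.0, -0.0, 91.3]
force: [-1.1, -2.4, 5.4]
gripper_width: 21.0
gripper_force: 60.0
```

```bash
python3 look.py w7
```

```text
[548.01168878 191.57608648  83.86463147] [ 1.79976587e+02 -2.01556539e-02  9.13055513e+01] [-1.02817873 -1.11455021  4.1370985 ]
hole [546.27696618 212.66384502  70.        ] px [[333.44898734 749.99824156]]
```

View pics/w7.png

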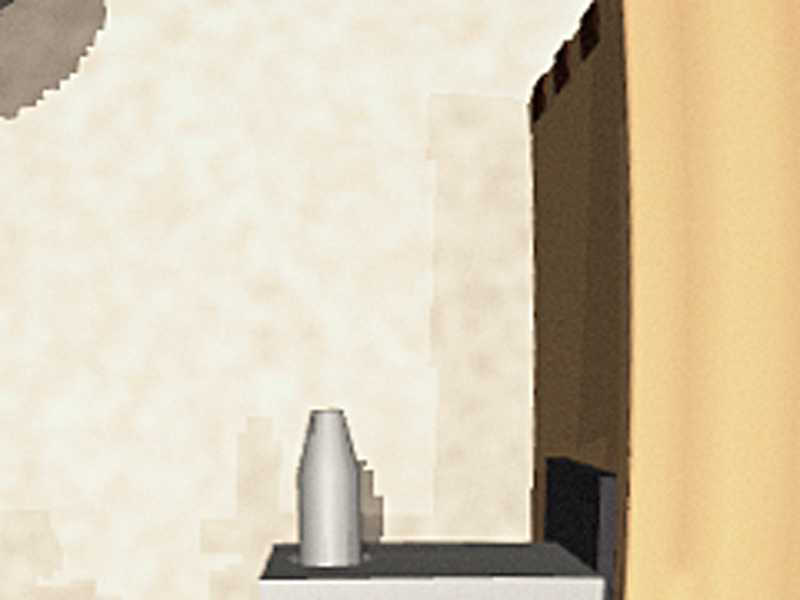

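Request:
apply_moves:
  increments:
    - [-0.3,0,0,0,0,0,0]
    - [-0.1,0,0,0,0,0,0]
    - [-0.1,0,0,0,0,0,0]
    - [-0.1,0,0,0,0,0,0]
    - [-0.1,0,0,0,0,0,0]

```text
time_s: 15.15
ee_pos: [547.9, 191.5, 83.5]
ee_rot: [180.0, -0.0, 91.3]
force: [-0.7, 0.3, 0.1]
gripper_width: 40.7
gripper_force: 0.0
```

Request:
apply_moves:
  increments:
    - [-0.1,0,-0.005,0,0,0,0]
    - [-0.1,0,-0.012,0,0,0,0]
    - [-0.1,0,-0.014,0,0,0,0]
    - [-1,0,-0.003,0,0,0,0]
    - [-1,0,0,-0.003,0,0,0]

```text
time_s: 15.57
ee_pos: [548.3, 155.7, 81.2]
ee_rot: [179.9, -0.0, 91.2]
force: [-0.1, 1.1, -0.2]
gripper_width: 30.5
gripper_force: 0.0
```

Request:
apply_moves:
  increments:
    - [-1,-0.001,0,0,0,0,0]
    - [-1,0,0,0,0,0,0]
    - [-1,0,0,0,0,0,0]
    - [-1,0,0,0,0,0,0]
    - [-1,0,0,0,0,0,0]

```text
time_s: 15.98
ee_pos: [546.9, 157.7, 80.8]
ee_rot: [180.0, -0.0, 91.3]
force: [-0.2, 0.8, -0.6]
gripper_width: 0.6
gripper_force: 0.0
```

```bash
python3 - <<'E'
from h import *
f=grab("wrist"); s=status.state(); print(s["ee_pos"],s["gripper_width"])
save(f,"w8.png",(140,30,280,210),(800,600))
print((proj(f,T([680.6,233.6,2.1],[(-135,-16,75),(-135,-16,87)]))-[140,30])*800/280)
E
```

```text
[546.93929444 157.64009448  80.80936701] 0.245015171556058
[[410.30771613 391.04013677]
 [410.95312251 402.64697367]]
```

View pics/w8.png

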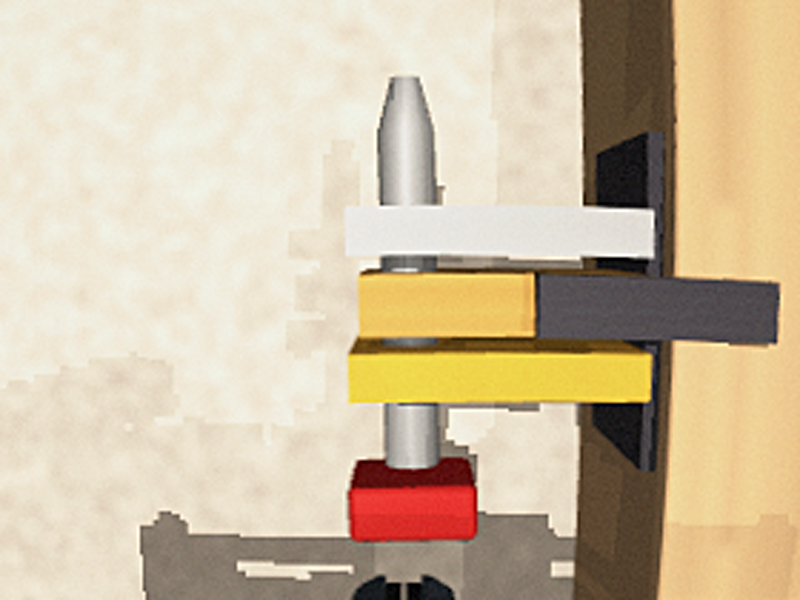

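Request:
apply_moves:
  increments:
    - [-1,0.001,0.006,0,0,0,0]
    - [-1,0,0.006,0,0,0,0]
    - [-1,0,0.003,0,0,0,0]
    - [-1,0,0.002,0,0,0,0]
    - [-1,0,0,0,0,0,0]

```text
time_s: 16.45
ee_pos: [547.8, 174.8, 80.8]
ee_rot: [180.0, 0.0, 91.3]
force: [-0.8, -0.2, 1.6]
gripper_width: 0.7
gripper_force: 0.2
```

Request:
apply_moves:
  increments:
    - [-1,0,0.002,0,0,0,0]
    - [-1,0,0.002,0,0,0,0]
    - [-1,0,0,0,0,0,0]

```text
time_s: 16.7
ee_pos: [547.7, 178.4, 80.7]
ee_rot: [-180.0, 0.0, 91.3]
force: [-0.8, -1.5, 1.2]
gripper_width: 0.6
gripper_force: 0.8
```

Request:
apply_moves:
  increments:
    - [-1,0,0.002,0,0,0,0]
    - [-1,0,0.002,0,0,0,0]
    - [-1,0,0,0,0,0,0]

```text
time_s: 16.95
ee_pos: [547.8, 182.5, 80.7]
ee_rot: [-180.0, -0.0, 91.3]
force: [-1.4, -2.0, 0.3]
gripper_width: -0.0
gripper_force: 0.9
```

Request:
apply_moves:
  increments:
    - [-1,0,0.0015,0,0,0,0]
    - [-1,0,0.001,0,0,0,0]
    - [-1,0,0,0,0,0,0]

```text
time_s: 17.2
ee_pos: [547.7, 184.9, 80.7]
ee_rot: [-180.0, 0.0, 91.3]
force: [-1.1, -1.7, 0.5]
gripper_width: 0.2
gripper_force: 1.0
```

Request:
apply_moves:
  increments:
    - [-1,0,0.001,0,0,0,0]
    - [-1,0,0,0,0,0,0]

```text
time_s: 17.37
ee_pos: [547.7, 185.5, 80.7]
ee_rot: [-180.0, 0.0, 91.3]
force: [-1.9, -3.5, 1.2]
gripper_width: 0.7
gripper_force: 1.9
```

Request:
apply_moves:
  increments:
    - [-1,0,0.001,0,0,0,0]
    - [-1,0,0,0,0,0,0]

```text
time_s: 17.53
ee_pos: [547.6, 185.6, 80.7]
ee_rot: [-180.0, 0.1, 91.4]
force: [-1.8, -6.9, 1.6]
gripper_width: 0.6
gripper_force: 3.5
```

Request:
apply_moves:
  increments:
    - [-1,0,0.001,0,0,0,0]
    - [-1,0,0.001,0,0,0,0]
    - [-1,0,0,0,0,0,0]

```text
time_s: 17.78
ee_pos: [547.6, 185.7, 80.8]
ee_rot: [-179.9, 0.3, 91.4]
force: [-0.2, -13.6, 3.8]
gripper_width: 0.5
gripper_force: 6.5
```

Request:
apply_moves:
  increments:
    - [-1,0,0.001,0,0,0,0]
    - [-1,0,0,0,0,0,0]
    - [-1,0,0,0,0,0,0]

```text
time_s: 18.03
ee_pos: [547.7, 185.8, 80.8]
ee_rot: [-179.9, 0.4, 91.4]
force: [-0.5, -15.6, 4.8]
gripper_width: 0.3
gripper_force: 7.9
```

Request:
apply_moves:
  increments:
    - [-1,0,-0.005,0,0,0,0]
    - [-1,0,-0.01,0,0,0,0]
    - [-1,0,-0.02,0,0,0,0]
    - [-1,0,-0.02,0.02,0,0,0]
    - [-1,0,0,0,0,0,0]

```text
time_s: 18.45
ee_pos: [549.8, 133.0, 103.2]
ee_rot: [179.7, -0.1, 91.2]
force: [0.6, -0.1, 0.1]
gripper_width: 0.1
gripper_force: 0.0
```

Request:
apply_moves:
  increments:
    - [-1,0,0,0,0,0,0]
    - [-1,0,0,0,0,0,0]

```text
time_s: 18.62
ee_pos: [548.1, 135.4, 100.6]
ee_rot: [180.0, -0.1, 91.3]
force: [-0.9, -0.1, -0.2]
gripper_width: 0.7
gripper_force: 0.0
```

```bash
python3 - <<'E'
from h import *
f=grab("wrist"); s=status.state(); print(s["ee_pos"],s["force"])
im=f["color"].astype(int); q=[680.6,233.6,2.1]
m=((im[...,0]>100)&(im[...,1]<70)&(im[...,2]<70)).astype(np.uint8)
n,l,st,c=cv2.connectedComponentsWithStats(m); i=1+np.argmax(st[1:,4]); print("red",st[i])
y=((im[...,0]>170)&(im[...,1]>150)&(im[...,2]<110)).astype(np.uint8); n,l,st2,c=cv2.connectedComponentsWithStats(y); print("yellow",st2[1+np.argmax(st2[1:,4])])
print("pred shoulder-top, back-top, tip",proj(f,T(q,[(-135,-16,87),(-135,-26,87),(-135,54,70)])).round(1).tolist())
print([ (r["rect"],r["score"]) for r in finder.boxes_of("pin","wrist")[:1]])
x,yy,w,h=st[i][:4]; print("back edge y",onz(f,(x+w/2,yy+h),87))
E
```

```text
[547.81324805 135.56593631 100.33903202] [ 0.43744673 -0.04018043 -0.43539291]
red [262 122  42  19 739]
yellow [ 262  106   96   17 1457]
pred shoulder-top, back-top, tip [[282.1, 122.4], [282.4, 141.4], [280.2, 4.9]]
[([262.2, 1.0, 40.6, 140.4], 0.92)]
back edge y [546.96577056 202.91232367  87.        ]
```

```bash
python3 -c "
from workcell import env
print(env.job_done())"
```

```text
the job is handed in; nothing more can be done
None
```

The red-headed pin is through the yellow cheek, the brass lug and the far cheek, with its head against the yellow cheek. It met a firm stop at about 16 N. The gripper is clear of it, nothing else was touched as far as I could tell, and the job was handed in at about 19 s; no verdict came back.

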